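# Vent and open the vacuum canister

### The arm

A 6-joint arm with a two-finger parallel gripper is mounted at the origin on the work surface. World frame = base frame: x ahead of the robot, y to its left, z up, the work surface at z = 0. Lengths are in m, angles in rad, forces in N, time in s.
With the tool pointing down it reaches from about 0.375 to 0.9 m from the base axis. Payload 3.1 kg.
Tool frame: the origin (TCP) lies where the fingers leave the gripper's body, on its centre line; the fingertips stand 70 mm ahead of it and the grasp point (between the pads) lies 51 mm ahead of it; z points along the fingers, y is the line along which they close (so a half turn about z gives the same grasp; the last joint's range is limited). The gripper opens to 87 mm and grips with 3 to 60 N. Pads are 19 mm wide; open, the fingers measure 117 mm over their backs; the gripper's body (75 mm by 190 mm) begins 51 mm behind the grasp point.
Start: joints at [-1.456, 0.527, 1.433, -0, 1.181, -0.178], TCP at [0.181, -0.598, 0.292] pointing down, gripper open.
Joint ranges: [-3.08, 3.08], [-0.75, 2.2], [0.22, 2.44], [-1.43, 4.57], [0, 2.65], [-2.85, 2.85]. Speed limits (rad/s): [2.79, 2.79, 3.14, 3.14, 3.14, 3.14].

### API

Orientations are given as a unit quaternion [x, y, z, w].
In Python, from rig import robot gives the robot as it stands.
- The arm moves only by the tool send_rows, never from a script. Its argument "deltas" is text: rows parted by semicolons, each of 7 numbers parted by spaces: the shift along the tool's x, y, z in mm, then the turn, a rotation vector about the tool's x, y, z in degrees, then the opening, from 0 (shut) to 1 (fully open). A call has 1 to 10 rows; each row shifts and turns the commanded pose from where the row before left it, along the tool's axes as they then stand; what a row does not reach is not made up. A row lasts 1/8 s, in which the tool goes at most 62.5 mm and 10.7 degrees, less where a joint would pass 70% of its speed; a pose out of reach is approached as far as the arm can. A call is refused whole if a number of a shift passes 62.5 or a number of a turn 10.7, either way. A call with a gripper value outside its range is refused whole. The fingers move at their own pace and stop on an object; "newtons" is the grip in N (left out, the last holds). Time passes only in rows, so rows that do not move let the fingers close. It gives the time, the measured TCP pose, the force, the opening and the grip force at its end, in the units of the state.
- robot.get_obs(): the state, without advancing time (a new reading comes with each control period).
- robot.camera(name): name is "scene" or "top" or "wrist"; returns a dict with "image" (420x560x3 uint8, red, green, blue), "depth" (420x560 float32, m along the optical axis (not along the pixel's ray), 0 where there is no reading), "fovy" (degrees; the focal length in pixels is half the picture's height over the tangent of half this angle, whatever the lens; pixels are square), "cx", "cy" (the principal point, pixels), "rvec" (rotation vector, rad) and "tvec" (3), from world to camera coordinates, as OpenCV has them. Camera axes: x right, y down, z forward; pixel columns grow to the right and rows downward; lengths in m; the calibration is good to about 2 mm. A picture is of the moment at which its call begins.
- robot.hand_in(): hands the job in; it is judged then, once.
Trained networks look in the newest picture that a camera, given by its name, has taken for a name from the list of things; names that differ only in an ending like _2 or _b are one class to them, and where a whole thing is asked for, a point or a joint stands for the part that bears it (a point fixed in the world has none). Each returns a list of dicts, best first, with "p" (0 to 1); they miss things now and then, are a little off and sometimes report something else, mostly with a low value. They report only what shows in the picture. A call takes as long as a camera call. They do not tell look-alikes from the thing itself.
- robot.find_in(camera, thing): "box" ([left, top, right, bottom] in pixels, round what is visible of it).
- robot.cut_out(camera, thing): "region" (420x560 bool, what is visible of it) and "box" ([left, top, right, bottom] in pixels, round what is visible of it).
The state is a dict: "time": time; "q": joint angles; "joint_velocities": joint speeds; "joint_torque": joint torques, N m; "position": TCP position; "tool_rot": TCP orientation; "ft_force": force on the tool from outside, world axes, zero at the start; "moment": the same for the moment, N m; "grip_width": finger opening in m; "grip_force": force on a finger pad.
Only numpy, scipy, OpenCV 4.12 (cv2) and the standard library are available. Lean on these libraries where they do the work, as an engineer would, in place of code of your own. Each camera call takes 0.05 s, during which the arm holds its last target. There are 200 camera calls.

### The job

Open the vacuum canister: press the orange pad on its lid down until the lever's other end has tipped up all the way, and keep a firm but not hard push on it for a good second so that the air gets in. Then pick the lid up by the raised end of the lever, lay it flat, right way up, in the middle of the wooden board without dropping it, and let go. Leave the canister and the other things standing where they are.

Things in the scene. Friction and masses are not known exactly. Their poses are not given: they have to be found in the camera images.
- canister: cream vacuum canister of biscuits, 150 (x) by 130 (y) by 105 mm high without lid, wall 4 mm, open at the top under the lid. Loose, standing on the counter, about 0.9 kg. Origin: centre of its underside; z up.
- lid: dark grey lid, 150 (x) by 130 (y) by 53 mm high, about 0.3 kg, loose. Its flat 12 mm deep plug sits in the canister's mouth with 2 mm play; its deck rests on the rim. Origin: centre of the plug's underside, 93 mm above the canister's underside when closed; axes as the canister's. At x = -75 to -25 mm it is a low deck, 18 mm high; the rest is a housing 53 mm high, with a slot in which the lever lies flush.
- lid_centre (a point): centre of the lid, 26 mm above the lid's origin (its plug's underside, on which the lid can stand); axes as the lid's. The centre of mass lies about 13 mm to +x of it.
- lever (a joint): angle (rad) of the orange see-saw lever in the lid. 0: shut, flush in its slot. It grows as the press pad goes down and the handle end tips up, to a hard stop at 0.85. The hinge is stiff: it stays where it is left. Hinge axis: along the lid's y, at x = -19 mm, z = 48 mm from the lid's origin.
- press_pad: orange ribbed pad, the lever's short end, over the low deck: 3 to 36 mm on the -x side of the hinge, 40 mm wide. Origin: top face, at the ribs, 25 mm from the hinge: press here. z: its normal; x: to the handle end. It moves at about 5 N and goes 9 to 25 mm down (by where it is touched) to the stop. There, 8 to 16 N for 0.8 s with the lever above 0.80 lets the air in; over 16 N breaks it.
- lever_grip (a point): middle of the lever's handle end, 50 mm from the hinge: orange bar 26 mm wide (along y, the hinge), 10 mm thick, ending 14 mm farther out. Shut, it is sunk in the slot; at 0.85 rad this point stands 33 mm above the lid's top (86 mm above the lid's origin, 14 mm to +x of it), to be pinched across its width from above to carry the lid. x: along the lever, away from the hinge.
- board: wooden board, 220 (x) by 280 (y) by 18 mm thick, lying fixed on the counter, empty. Origin: centre of its underside; its top is 18 mm above.
- mug: blue ceramic mug, 80 mm across, 90 mm high, handle to its +y, loose bystander. Origin: centre of its underside.
- spice_jar: glass spice jar with green cap, 54 mm across, 85 mm high, loose bystander. Origin: centre of its underside.
- vinegar_bottle: green glass bottle with yellow cap, 62 mm across, 220 mm high, loose bystander. Origin: centre of its underside.
- pickle_jar: amber glass jar with dark lid, 72 mm across, 100 mm high, loose bystander. Origin: centre of its underside.
- sugar_pot: white ceramic pot with a wooden lid, 112 mm across, 89 mm high, loose bystander. Origin: centre of its underside.
- spoon: wooden spoon, 190 mm long, lying on the counter, loose bystander. Its x axis runs along it.
Not all that is in view belongs to the job. Leave any green or turquoise look-alike of the lid alone.

How it is judged:
By the outcome, as a careful person would: the job done as asked, in the order asked, and still so for the second after the job is handed in, with the robot touching nothing.
It also fails if it takes over 72 s, if anything falls off the work surface, if the arm or the gripper's body presses on something with over 40 N, if the wrist force passes 120 N, or if a joint passes its speed limit or range.

## Working session

There is one attempt and no reset: what is moved stays moved. The work goes in short steps, Python scripts to look and compute and a tool call to move; the robot and the scene stay as the last step left them, time stands still between calls to the robot, and variables do not carry over. Pictures are saved under pics/ and viewed, at most 10 in all, crops included, and the job is handed in when it is done.

Besides the shell and the picture viewer there is one more tool, called after ">>>" as name(argument=value, ...), one argument or row to a line, values as JSON. send_rows: Moves the arm, as the interface text tells. Its arguments: {"type":"object","properties":{"deltas":{"type":"string"},"newtons":{"type":"number"}},"required":["deltas"]}

```bash
mkdir -p pics; ls
cat > h.py <<'E'
import numpy as np, cv2
from rig import robot
from scipy.spatial.transform import Rotation as R
def cam(n):
    c=robot.camera(n); c['f']=210/np.tan(np.radians(c['fovy'])/2)
    c['Rm']=cv2.Rodrigues(np.array(c['rvec'],float))[0]; c['t']=np.array(c['tvec'],float).reshape(3); return c
def pts(c,mask=None):
    d=c['depth']; v,u=np.nonzero((d>0)&(mask if mask is not None else True)); z=d[v,u]
    P=np.stack([(u-c['cx'])*z/c['f'],(v-c['cy'])*z/c['f'],z],1)
    return (P-c['t'])@c['Rm'],u,v
def proj(c,X):
    p=c['Rm']@np.array(X)+c['t']; return c['cx']+c['f']*p[0]/p[2], c['cy']+c['f']*p[1]/p[2]
def save(c,n): cv2.imwrite(f'pics/{n}.png',c['image'][:,:,::-1])
def st():
    o=robot.get_obs(); print({k:np.round(o[k],4).tolist() for k in ('time','q','position','tool_rot','ft_force','grip_width','grip_force')}); return o
E
python3 - <<'E'
from h import *
ims=[]
for n in ('top','scene'):
    c=cam(n); save(c,n+'0')
    for t in ('canister','lid','press_pad','lever','board'):
        for r in robot.cut_out(n,t)[:3]:
            P,u,v=pts(c,r['region']); 
            print(n,t,round(r['p'],2),np.round(r['box']).tolist(),np.round(np.median(P,0),3) if len(P) else 0, np.round(np.percentile(P,[2,98],axis=0),3).tolist() if len(P) else 0)
st()
E
```

```text
pics
top canister 0.57 [344.0, 188.0, 354.0, 251.0] [ 0.492 -0.157  0.057] [[0.43, -0.162, -0.001], [0.568, -0.153, 0.109]]
top lid 0.85 [171.0, 259.0, 247.0, 345.0] [0.299 0.168 0.051] [[0.222, 0.095, 0.014], [0.377, 0.241, 0.057]]
top lid 0.69 [322.0, 273.0, 403.0, 355.0] [ 0.283 -0.189  0.051] [[0.206, -0.269, 0.012], [0.359, -0.112, 0.057]]
top lid 0.34 [328.0, 79.0, 373.0, 131.0] [ 0.772 -0.158  0.088] [[0.729, -0.205, 0.043], [0.824, -0.11, 0.093]]
top press_pad 0.55 [341.0, 296.0, 359.0, 311.0] [ 0.302 -0.157  0.052] [[0.283, -0.176, 0.049], [0.32, -0.139, 0.057]]
top press_pad 0.53 [378.0, 226.0, 392.0, 245.0] [ 0.457 -0.218  0.146] [[0.442, -0.235, 0.141], [0.474, -0.2, 0.15]]
top lever 0.94 [202.0, 279.0, 229.0, 325.0] [0.314 0.163 0.052] [[0.262, 0.131, 0.019], [0.351, 0.19, 0.057]]
top lever 0.85 [340.0, 295.0, 380.0, 327.0] [ 0.288 -0.178  0.053] [[0.258, -0.227, 0.048], [0.32, -0.139, 0.057]]
top lever 0.68 [375.0, 201.0, 396.0, 247.0] [ 0.481 -0.222  0.146] [[0.442, -0.241, 0.111], [0.537, -0.202, 0.15]]
top board 0.61 [109.0, 155.0, 228.0, 248.0] [0.54  0.277 0.017] [
[... 623 characters left out ...]
61, 0.149]]
scene lever 0.85 [174.0, 235.0, 220.0, 272.0] [ 0.492 -0.224  0.147] [[0.446, -0.239, 0.141], [0.542, -0.205, 0.149]]
scene lever 0.8 [133.0, 216.0, 175.0, 241.0] [ 0.29  -0.179  0.054] [[0.257, -0.229, 0.02], [0.325, -0.135, 0.057]]
scene lever 0.54 [247.0, 152.0, 264.0, 173.0] [0.315 0.161 0.054] [[0.266, 0.132, 0.049], [0.352, 0.188, 0.057]]
scene board 0.75 [285.0, 148.0, 398.0, 231.0] [0.553 0.254 0.019] [[0.438, 0.137, 0.004], [0.652, 0.409, 0.022]]
{'time': 0.6, 'q': [-1.4555, 0.5275, 1.4327, -0.0, 1.1814, -0.1785], 'position': [0.181, -0.5982, 0.2923], 'tool_rot': [0.9892, 0.1464, -0.0, 0.0], 'ft_force': [0.5254, -0.0992, -0.3844], 'grip_width': 0.0871, 'grip_force': 0.0}
```

View pics/top0.png

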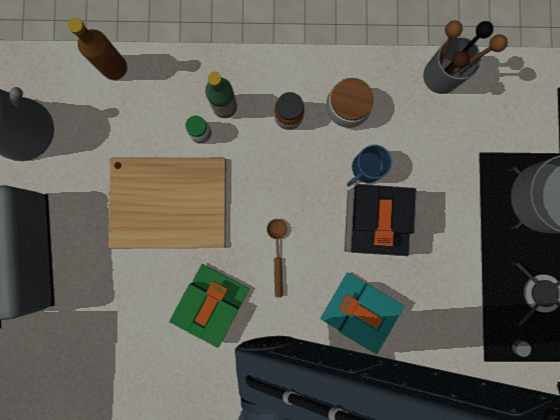

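View pics/scene0.png

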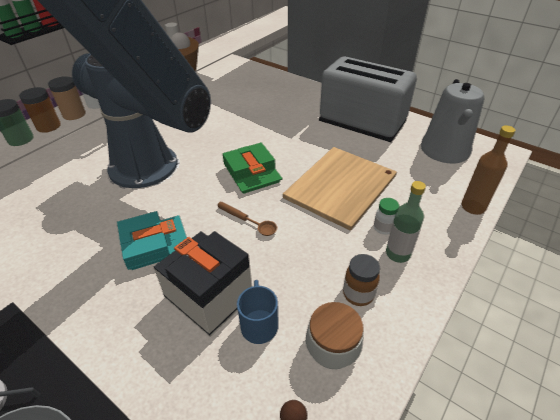

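The top view shows the dark lid on the cream canister at about (382,220). Its pad is at the lower end (385,238) and the handle points up the picture, towards +x. The mug stands close by at (370,163), the empty board is at (168,202), and the green and turquoise look-alikes are at (210,305) and (362,313).

```bash
cat >> h.py <<'E'
def orange(c):
    h=cv2.cvtColor(c['image'],cv2.COLOR_RGB2HSV); return (h[...,0]<14)&(h[...,1]>170)&(h[...,2]>90)
def rect(P): 
    (a,b),(w,h),t=cv2.minAreaRect((P[:,:2]*1000).astype(np.float32)); return np.round([a,b,w,h,t],1)
E
python3 - <<'E'
from h import *
for n in ('top','scene'):
    c=cam(n); P,u,v=pts(c); m=orange(c)[v,u]
    s=(P[:,0]>.4)&(P[:,0]<.6)&(P[:,1]>-.31)&(P[:,1]<-.12)
    top=P[s&(P[:,2]>.135)&(P[:,2]<.155)]; print(n,'housing',rect(top),np.median(top[:,2]))
    L=P[s&m&(P[:,2]>.13)]; print('lever',rect(L),np.round(np.median(L,0),4),len(L))
    lo=P[s&(P[:,2]>.1)]; print('all lid',rect(lo))
    hi=P[s&~m&(P[:,2]>.100)&(P[:,2]<.12)]; print('deck',rect(hi),np.median(hi[:,2]))
    r=robot.cut_out(n,'board')[0]; B=pts(c,r['region'])[0]; B=B[(B[:,2]>.01)&(B[:,2]<.026)]; print('board',rect(B),np.median(B[:,2]))
    g=robot.cut_out(n,'mug'); 
    if g: G=pts(c,g[0]['region'])[0]; print('mug',np.round(np.percentile(G,[1,99],axis=0),3).tolist())
E
```

```text
top housing [ 506.5 -223.   131.6  130.2   86.3] 0.14579985761673087
lever [ 490.9 -220.8   39.5   98.3   88.3] [ 0.4872 -0.221   0.146 ] 615
all lid [ 496.5 -222.5  131.6  150.3   86.4]
deck [ 495.3 -222.4  131.3  147.7   86.5] 0.11080440022998074
board [5.413e+02 2.773e+02 2.169e+02 2.812e+02 5.000e-01] 0.017425143812558903
mug [[0.587, -0.27, -0.002], [0.678, -0.161, 0.093]]
scene housing [ 508.3 -223.2  131.   131.4   86.7] 0.14680082077817252
lever [ 493.9 -223.5   39.    99.8   85.5] [ 0.4965 -0.2249  0.1471] 559
all lid [ 498.2 -222.8  131.   151.6   86.8]
deck [ 498.  -222.9  130.7  151.1   86.6] 0.11144985396449475
board [542.8 276.1 221.4 284.4   0.8] 0.018764495240495945
mug [[0.59, -0.252, 0.001], [0.675, -0.175, 0.092]]
```

>>> send_rows(
  deltas="37 -28.3 0 0 0 0 0.5;37 -28.3 0 0 0 0 0;37 -28.3 0 0 0 0 0;37 -28.3 0 0 0 0 0;37 -28.3 0 0 0 0 0;37 -28.3 0 0 0 0 0;37 -28.3 0 0 0 0 0;37 -28.3 0 0 0 0 0;37 -28.3 0 0 0 10.2 0;37 -28.3 0 0 0 10.2 0",
  newtons=20,
)

```text
time: 2.15
position: [0.46, -0.2241, 0.2925]
tool_rot: [0.999, -0.034, -0.0, 0.0]
ft_force: [0.2, -0.2, 0.3]
grip_width: 0.0018
grip_force: 0.0
```

```bash
cat >> h.py <<'E'
def togo(target,yaw,o=None):
    "TCP target (m), tool pointing down, tool x at yaw deg -> mm and deg in tool axes"
    o=o or robot.get_obs(); r=R.from_quat(o['tool_rot']); g=R.from_euler('z',yaw,degrees=True)*R.from_euler('x',180,degrees=True)
    print('go mm',np.round(r.inv().apply(np.array(target)-o['position'])*1000,1),'turn',np.round((r.inv()*g).as_rotvec(degrees=True),2))
E
python3 - <<'E'
from h import *
o=st(); togo([.453,-.22,.24],-3.6,o)
c=cam('wrist'); save(c,'w1'); P,u,v=pts(c); m=orange(c)[v,u]
s=(P[:,0]>.4)&(P[:,0]<.6)&(P[:,1]>-.31)&(P[:,1]<-.12)
top=P[s&(P[:,2]>.135)&(P[:,2]<.155)]; print('housing',rect(top),np.median(top[:,2]))
L=P[s&m&(P[:,2]>.13)]; print('lever',rect(L),np.round(np.percentile(L,[1,50,99],axis=0),4).tolist(),len(L))
print('all',rect(P[s&(P[:,2]>.1)&(P[:,2]<.155)]))
for r in robot.cut_out('wrist','press_pad'): Q=pts(c,r['region'])[0]; print(r['p'],r['box'],rect(Q))
E
```

```text
{'time': 2.15, 'q': [-0.6719, 0.3755, 1.7131, -0.0001, 1.053, 0.967], 'position': [0.46, -0.2241, 0.2925], 'tool_rot': [0.9994, -0.034, -0.0, 0.0], 'ft_force': [0.1683, -0.1672, 0.3274], 'grip_width': 0.0018, 'grip_force': 0.0}
go mm [-7.3 -3.6 52.5] turn [ 0.   0.  -0.3]
housing [ 508.6 -222.   130.4  129.5   86.3] 0.1456082250860815
lever [ 494.5 -220.2   39.5   99.8   87.3] [[0.4459, -0.2372, 0.1334], [0.4948, -0.2209, 0.1458], [0.5435, -0.2006, 0.1479]] 4692
all [ 498.1 -221.4  130.5  150.5   86.6]
0.55 [254.1, 197.4, 297.2, 238.4] [ 460.2 -217.6   43.3   32.5   86.8]
```

View pics/w1.png

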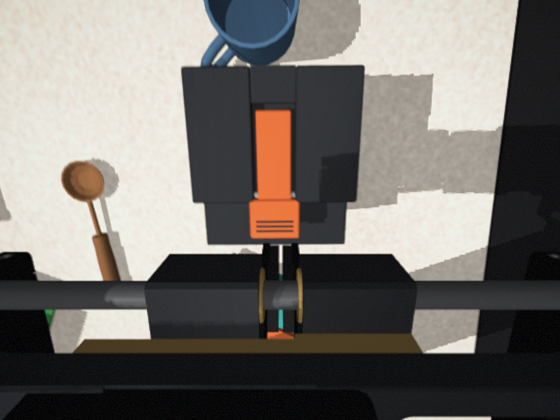

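The wrist view shows the pad at (274,219) with its ribs at (275,226), the handle running up to (273,112), the mug just beyond the lid, and the gripper body lying along y. Next I go above the pad with closed fingers.

>>> send_rows(
  deltas="-9 -4.9 30 0 0 -0.3 0;0 0 30 0 0 0 0;0 0 4 0 0 0 0;0 0 0 0 0 0 0",
)

```text
time: 2.75
position: [0.4509, -0.2208, 0.2286]
tool_rot: [1.0, -0.029, 0.0, 0.0]
ft_force: [-0.7, -0.7, -0.2]
grip_width: 0.0004
grip_force: 0.0
```

Run:
```python
from h import *
o=st(); togo([.4506,-.2186,.222],-3.6,o)
```

```text
{'time': 2.75, 'q': [-0.6783, 0.4579, 1.8024, -0.0001, 0.8806, 0.9497], 'position': [0.4509, -0.2208, 0.2286], 'tool_rot': [0.9996, -0.0285, 0.0002, 0.0002], 'ft_force': [-0.7197, -0.7395, -0.2073], 'grip_width': 0.0004, 'grip_force': 0.0}
go mm [-0.5 -2.2  6.6] turn [ 0.02 -0.02  0.33]
```

>>> send_rows(
  deltas="0 -2 4 0 0 0.3 0;0 0 4 0 0 0 0;0 0 3 0 0 0 0;0 0 3 0 0 0 0;0 0 3 0 0 0 0",
)

```text
time: 3.38
position: [0.4507, -0.2182, 0.2115]
tool_rot: [1.0, -0.031, -0.0, 0.0]
ft_force: [-3.1, 0.6, 4.6]
grip_width: 0.0003
grip_force: 2.8
```

>>> send_rows(
  deltas="0 0 3 0 0 0 0;0 0 3 0 0 0 0;0 0 2 0 0 0 0;0 0 2 0 0 0 0",
)

```text
time: 3.88
position: [0.4515, -0.2184, 0.2017]
tool_rot: [1.0, -0.031, 0.001, 0.0]
ft_force: [-0.7, 0.2, 4.9]
grip_width: 0.0003
grip_force: 2.0
```

>>> send_rows(
  deltas="0 0 1 0 0 0 0;0 0 1 0 0 0 0;0 0 1 0 0 0 0",
)

```text
time: 4.25
position: [0.4509, -0.2182, 0.1983]
tool_rot: [1.0, -0.031, 0.0, 0.0]
ft_force: [-1.3, 0.6, 4.3]
grip_width: 0.0004
grip_force: 1.7
```

>>> send_rows(
  deltas="0 0 1 0 0 0 0;0 0 1 0 0 0 0",
)

```text
time: 4.5
position: [0.4509, -0.2182, 0.1967]
tool_rot: [1.0, -0.031, 0.0, 0.0]
ft_force: [-1.7, 1.9, 13.8]
grip_width: 0.0004
grip_force: 5.2
```

>>> send_rows(
  deltas="0 0 -0.1 0 0 0 0",
)

```text
time: 4.62
position: [0.4508, -0.2182, 0.1968]
tool_rot: [1.0, -0.031, -0.0, 0.0]
ft_force: [-2.4, -0.2, 7.8]
grip_width: 0.0006
grip_force: 3.4
```

>>> send_rows(
  deltas="0 0 0.2 0 0 0 0",
)

```text
time: 4.75
position: [0.4508, -0.2182, 0.1967]
tool_rot: [1.0, -0.031, -0.0, 0.0]
ft_force: [-1.8, 1.1, 10.3]
grip_width: 0.0005
grip_force: 4.1
```

>>> send_rows(
  deltas="0 0 0.1 0 0 0 0",
)

```text
time: 4.88
position: [0.4508, -0.2182, 0.1967]
tool_rot: [1.0, -0.031, -0.0, 0.0]
ft_force: [-2.8, 0.9, 10.8]
grip_width: 0.0003
grip_force: 4.2
```

>>> send_rows(
  deltas="0 0 0.05 0 0 0 0;0 0 0 0 0 0 0;0 0 0 0 0 0 0;0 0 0 0 0 0 0",
)

```text
time: 5.38
position: [0.4508, -0.2182, 0.1967]
tool_rot: [1.0, -0.031, -0.0, 0.0]
ft_force: [-1.9, 1.0, 9.7]
grip_width: 0.0004
grip_force: 4.2
```

>>> send_rows(
  deltas="0 0 0 0 0 0 0;0 0 0 0 0 0 0;0 0 0 0 0 0 0;0 0 0 0 0 0 0;0 0 0 0 0 0 0;0 0 0 0 0 0 0",
)

```text
time: 6.12
position: [0.4508, -0.2182, 0.1967]
tool_rot: [1.0, -0.031, 0.0, 0.0]
ft_force: [-2.1, 0.0, 9.6]
grip_width: 0.0002
grip_force: 4.2
```

>>> send_rows(
  deltas="0 0 -10 0 0 0 0;0 0 -40 0 0 0 0.5;0 0 -50 0 0 0 0.7;0 0 -30 0 0 0 0.7;0 0 0 0 0 0 0.7",
)

```text
time: 6.75
position: [0.4519, -0.2187, 0.3283]
tool_rot: [1.0, -0.031, 0.002, 0.002]
ft_force: [-0.1, 0.0, 0.3]
grip_width: 0.0327
grip_force: 0.0
```

Run:
```python
from h import *
o=st(); togo([.512,-.2224,.317],-3.6,o)
for n in ('wrist','scene'):
    c=cam(n); save(c,n+'2'); P,u,v=pts(c); m=orange(c)[v,u]
    s=(P[:,0]>.4)&(P[:,0]<.6)&(P[:,1]>-.31)&(P[:,1]<-.12)
    L=P[s&m&(P[:,2]>.152)&(P[:,2]<.21)]; print(n,'handle',rect(L),np.round(np.percentile(L,[1,50,99],axis=0),4).tolist(),len(L))
    up=L-[.479,-.2203,.141]; print('angle',np.median(np.arctan2(up[:,2],up[:,0])), np.polyfit(up[:,0],up[:,2],1))
    print('all',rect(P[s&(P[:,2]>.1)&(P[:,2]<.152)]))
```

```text
{'time': 6.75, 'q': [-0.6738, 0.3143, 1.6942, 0.0003, 1.1274, 0.959], 'position': [0.4519, -0.2187, 0.3283], 'tool_rot': [0.9995, -0.0311, 0.0024, 0.0016], 'ft_force': [-0.1467, 0.0225, 0.264], 'grip_width': 0.0327, 'grip_force': 0.0}
go mm [60.2 -0.  11.5] turn [ 0.18 -0.28  0.04]
wrist handle [ 503.  -221.6   25.7   42.2   86.5] [[0.483, -0.2345, 0.1529], [0.5071, -0.2218, 0.1803], [0.5241, -0.209, 0.1919]] 1659
angle 0.9474605767937876 [0.96798578 0.01020195]
all [ 497.9 -221.5  130.5  150.5   86.7]
scene handle [ 502.6 -225.7   43.7   25.1    2.5] [[0.4828, -0.2369, 0.1526], [0.5163, -0.2311, 0.1879], [0.5241, -0.2128, 0.1936]] 120
angle 0.903695231267778 [0.97572024 0.00929599]
all [ 498.4 -223.1  131.7  152.    87. ]
```

View pics/wrist2.png

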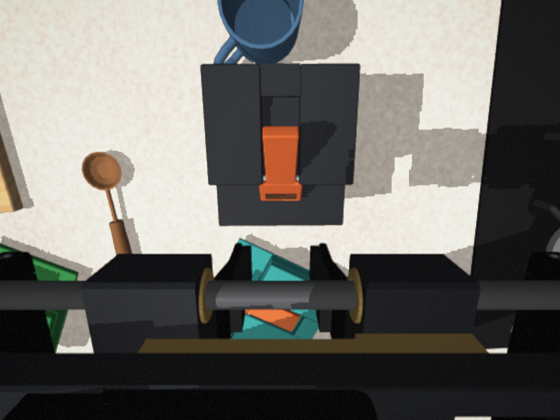

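The wrist view shows the handle raised, from (282,130) to (281,185), and the pad down at (281,192). The lid's outline has not moved. The handle tip sits 0.192 to 0.194 high, which fits 0.85 rad.

>>> send_rows(
  deltas="30 0 0 0 0 0 0.6;30 0 0 0 0 0 0.6;0 0 30 0 0 0 0.6;0 0 30 0 0 0 0.6;0 0 0 0 0 0 0.6;0 0 0 0 0 0 0.6",
)

```text
time: 7.6
position: [0.5108, -0.2219, 0.2657]
tool_rot: [1.0, -0.031, -0.0, -0.0]
ft_force: [1.1, -1.2, -0.4]
grip_width: 0.052
grip_force: 0.0
```

Run:
```python
from h import *
o=st(); togo([.512,-.2222,.230],-3.6,o)
c=cam('top'); P,u,v=pts(c); m=orange(c)[v,u]
c=cam('wrist'); save(c,'wrist3'); P,u,v=pts(c); m=orange(c)[v,u]
s=(P[:,0]>.4)&(P[:,0]<.6)&(P[:,1]>-.31)&(P[:,1]<-.12)
L=P[s&m&(P[:,2]>.156)&(P[:,2]<.21)]; print('handle',rect(L),np.round(np.percentile(L,[1,50,99],axis=0),4).tolist(),len(L))
K=L[(L[:,2]<.187)]; k=np.polyfit(K[:,0],K[:,2],1); print('angle',np.arctan(k[0]))
```

```text
{'time': 7.6, 'q': [-0.6105, 0.47, 1.6328, 0.0001, 1.0399, 1.0226], 'position': [0.5108, -0.2219, 0.2657], 'tool_rot': [0.9995, -0.0312, -0.0004, -0.0003], 'ft_force': [1.102, -1.174, -0.3811], 'grip_width': 0.052, 'grip_force': 0.0}
go mm [ 1.2  0.2 35.7] turn [-0.03  0.05  0.03]
handle [ 505.6 -221.7   25.2   38.4   86.4] [[0.4868, -0.2348, 0.157], [0.5151, -0.222, 0.1865], [0.5246, -0.2096, 0.192]] 1515
angle 0.6944043605142207
```

Run:
```python
from h import *
c=cam('wrist'); P,u,v=pts(c); m=cv2.erode(orange(c).astype(np.uint8),np.ones((3,3)))[v,u]>0
s=m&(P[:,0]>.46)&(P[:,0]<.53)&(abs(P[:,1]+.2215)<.009)&(P[:,2]>.11)
L=P[s]
for a in np.arange(.47,.53,.004):
    b=L[(L[:,0]>=a)&(L[:,0]<a+.004)]
    if len(b): print(round(a+.002,3),np.round(np.percentile(b[:,2],[10,50,90]),4),len(b))
```

```text
0.472 [0.1385 0.1395 0.1409] 48
0.476 [0.1433 0.1444 0.1464] 47
0.48 [0.1475 0.1493 0.1509] 51
0.484 [0.1522 0.154  0.1552] 55
0.488 [0.1565 0.1586 0.1604] 58
0.492 [0.1608 0.1632 0.165 ] 67
0.496 [0.1658 0.1677 0.1693] 63
0.5 [0.1702 0.1719 0.1737] 73
0.504 [0.1748 0.1764 0.1783] 82
0.508 [0.1793 0.1812 0.1828] 91
0.512 [0.1839 0.1858 0.1877] 91
0.516 [0.1885 0.1906 0.1915] 127
0.52 [0.1884 0.1899 0.1914] 265
0.524 [0.1864 0.1873 0.1885] 147
```

The lever's slope gives 0.86 rad, so it is at its stop. Next I grasp it.

>>> send_rows(
  deltas="1 0 15 0 0 0 0.6;0 0 15 0 0 0 0.6;0 0 6 0 0 0 0.6;0 0 0 0 0 0 0.6;0 0 0 0 0 0 0.2;0 0 0 0 0 0 0;0 0 0 0 0 0 0;0 0 0 0 0 0 0",
  newtons=35,
)

```text
time: 8.75
position: [0.512, -0.2222, 0.2303]
tool_rot: [1.0, -0.031, 0.0, 0.0]
ft_force: [-0.2, -1.3, 0.2]
grip_width: 0.0258
grip_force: 35.0
```

>>> send_rows(
  deltas="0 0 -2 0 0 0 0;0 0 -3 0 0 0 0;0 0 -3 0 0 0 0;0 0 0 0 0 0 0",
)

```text
time: 9.25
position: [0.5119, -0.222, 0.2382]
tool_rot: [1.0, -0.031, 0.0, 0.0]
ft_force: [-0.9, -0.2, -3.3]
grip_width: 0.0255
grip_force: 35.0
```

>>> send_rows(
  deltas="0 0 -5 0 0 0 0;0 0 -10 0 0 0 0;0 0 -20 0 0 0 0;0 0 -25 0 0 0 0;0 0 -25 0 0 0 0;0 0 -10 0 0 0 0;0 0 0 0 0 0 0",
)

```text
time: 10.12
position: [0.5119, -0.222, 0.3337]
tool_rot: [1.0, -0.031, 0.001, 0.0]
ft_force: [-0.4, 0.3, -3.6]
grip_width: 0.0254
grip_force: 35.0
```

```bash
cat > chk.py <<'E'
from h import *
def lidpose(n,zc,ctr,save_as=None):
    "housing top plane of the held lid near height zc"
    c=cam(n); 
    if save_as: save(c,save_as)
    P,u,v=pts(c); o=orange(c)[v,u]; g=c['image'][v,u].max(1)<75
    s=g&~o&(abs(P[:,2]-zc)<.012)&(abs(P[:,0]-ctr[0])<.11)&(abs(P[:,1]-ctr[1])<.11)
    L=P[s]; k=np.linalg.lstsq(np.c_[L[:,:2],np.ones(len(L))],L[:,2],rcond=None)[0]
    r=np.abs(L[:,2]-np.c_[L[:,:2],np.ones(len(L))]@k)<.004; L=L[r]; k=np.linalg.lstsq(np.c_[L[:,:2],np.ones(len(L))],L[:,2],rcond=None)[0]
    print(n,'tilt deg x,y',np.round(np.degrees(k[:2]),2),'rect',rect(L),'z',np.median(L[:,2]).round(4),len(L))
    return c,P
E
python3 - <<'E'
from chk import *
o=st(); c,P=lidpose('wrist',o['position'][2]-.051-.033,(.51,-.2225),'wrist4'); c,P=lidpose('scene',o['position'][2]-.051-.033,(.51,-.2225),'scene4'); lidpose('top',o['position'][2]-.051-.033,(.51,-.2225))
B=robot.cut_out('top','board'); print([b['box'] for b in B])
E
```

```text
{'time': 10.125, 'q': [-0.6095, 0.3891, 1.554, -0.0, 1.1969, 1.0236], 'position': [0.5119, -0.222, 0.3337], 'tool_rot': [0.9995, -0.0311, 0.0007, 0.0005], 'ft_force': [-0.3579, 0.3441, -3.6351], 'grip_width': 0.0254, 'grip_force': 34.9992}
wrist tilt deg x,y [-0.08 -0.05] rect [ 535.3 -222.8  128.6   76.2   86.6] z 0.2489 19970
scene tilt deg x,y [-0.51  0.16] rect [ 523.4 -223.7  130.3  100.5   86. ] z 0.2492 2425
top tilt deg x,y [-0.12 -0.06] rect [ 520.6 -221.3  129.1   99.9   86.6] z 0.2473 286
[[108.2, 157.5, 225.7, 247.3]]
```

View pics/scene4.png

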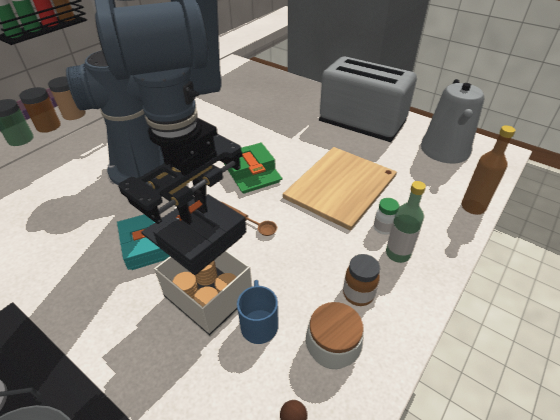

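The scene view shows the lid held level at about (195,230), with the canister open below it at (205,285) and the mug at (257,313) undisturbed. Next I carry it to the board.

>>> send_rows(
  deltas="1.3 -15 0 0 0 0 0;1.3 -30 0 0 0 0 0;1.3 -40 0 0 0 0 0;1.3 -40 0 0 0 0 0;1.3 -40 0 0 0 0 0;1.3 -40 0 0 0 0 0;1.3 -40 0 0 0 0 0;1.3 -40 0 0 0 0 0;1.3 -40 0 0 0 0 0;1.3 -40 0 0 0 0 0",
)

```text
time: 11.58
position: [0.5468, 0.1438, 0.3325]
tool_rot: [1.0, -0.031, -0.001, -0.0]
ft_force: [0.2, 0.2, -2.6]
grip_width: 0.0255
grip_force: 35.0
```

>>> send_rows(
  deltas="0 -40 0 0 0 -1 0;0 -40 0 0 0 -1 0;0 -30 0 0 0 -1 0;0 -15 10 0 0 -1 0;0 -10 30 0 0 0 0;0 0 30 0 0 0 0;0 0 25 0 0 0 0;0 0 0 0 0 0 0;0 0 0 0 0 0 0",
)

```text
time: 12.7
position: [0.5531, 0.2763, 0.2384]
tool_rot: [1.0, 0.004, 0.0, -0.0]
ft_force: [1.8, 0.7, -2.6]
grip_width: 0.0254
grip_force: 35.0
```

Run:
```python
from chk import *
o=st(); togo([.556,.2767,.175],0.5,o)
z=o['position'][2]-.051-.033; p=o['position']
lidpose('wrist',z,p[:2],'wrist5'); lidpose('scene',z,p[:2]); 
c=cam('top'); save(c,'top5')
for n in ('scene','wrist'):
    c=cam(n); P=pts(c)[0]; s=(abs(P[:,2]-.018)<.006)&(P[:,0]>.38)&(P[:,0]<.7)&(P[:,1]>.1)&(P[:,1]<.46); print(n,rect(P[s]),np.median(P[s,2]))
```

```text
{'time': 12.7, 'q': [0.2829, 0.5808, 1.5026, -0.0001, 1.0572, 1.8464], 'position': [0.5531, 0.2763, 0.2384], 'tool_rot': [1.0, 0.0037, 0.0004, -0.0001], 'ft_force': [1.786, 0.7271, -2.586], 'grip_width': 0.0254, 'grip_force': 34.9993}
go mm [ 2.9 -0.3 63.4] turn [-0.01 -0.05 -0.08]
wrist tilt deg x,y [-0.17 -0.02] rect [576.1 277.5  76.7 128.8   0.6] z 0.1536 19973
scene tilt deg x,y [-0.23  0.52] rect [565.2 275.6 134.5 100.4  89.9] z 0.1551 838
scene [538.1 276.8 320.2 283.8   1. ] 0.01874688373536526
wrist [5.953e+02 2.788e+02 2.073e+02 2.792e+02 5.000e-01] 0.017632599489794794
```

View pics/wrist5.png

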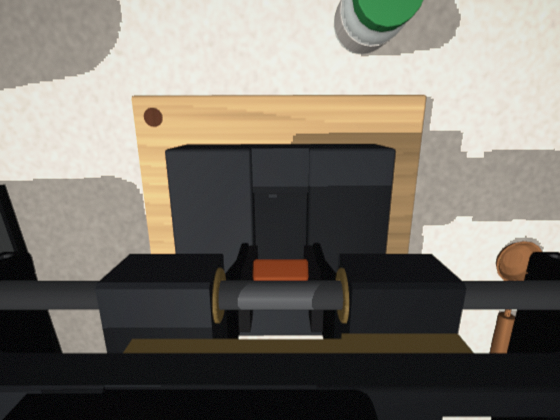

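The wrist view shows the level lid over the middle of the board, from (168,150) to (393,150), with board margins at (140,97) and (425,97). I lower it, slowly at the end.

>>> send_rows(
  deltas="3 0 10 0 0 0 0;0 0 20 0 0 0 0;0 0 20 0 0 0 0;0 0 12 0 0 0 0;0 0 8 0 0 0 0;0 0 5 0 0 0 0;0 0 0 0 0 0 0",
)

```text
time: 13.82
position: [0.5557, 0.2765, 0.163]
tool_rot: [1.0, 0.004, -0.0, 0.0]
ft_force: [-0.3, -0.1, -3.4]
grip_width: 0.0257
grip_force: 35.0
```

>>> send_rows(
  deltas="0 0 2 0 0 0 0;0 0 2 0 0 0 0;0 0 1 0 0 0 0;0 0 0 0 0 0 0",
)

```text
time: 14.32
position: [0.5556, 0.2764, 0.158]
tool_rot: [1.0, 0.004, -0.0, 0.0]
ft_force: [-1.0, -1.8, -3.2]
grip_width: 0.0256
grip_force: 35.0
```

>>> send_rows(
  deltas="0 0 1 0 0 0 0;0 0 1 0 0 0 0;0 0 0 0 0 0 0",
)

```text
time: 14.7
position: [0.5556, 0.2764, 0.1559]
tool_rot: [1.0, 0.004, -0.0, 0.0]
ft_force: [0.4, -0.1, -3.2]
grip_width: 0.0253
grip_force: 35.0
```

>>> send_rows(
  deltas="0 0 0.5 0 0 0 0;0 0 0 0 0 0 0",
)

```text
time: 14.95
position: [0.5557, 0.2764, 0.1555]
tool_rot: [1.0, 0.004, 0.0, 0.0]
ft_force: [-0.0, 0.4, -4.0]
grip_width: 0.0258
grip_force: 35.0
```

>>> send_rows(
  deltas="0 0 0.5 0 0 0 0;0 0 0 0 0 0 0",
)

```text
time: 15.2
position: [0.5557, 0.2765, 0.1554]
tool_rot: [1.0, 0.004, 0.0, -0.0]
ft_force: [-1.2, -0.6, -1.1]
grip_width: 0.0259
grip_force: 35.0
```

>>> send_rows(
  deltas="0 0 0.3 0 0 0 0;0 0 0 0 0 0 0",
)

```text
time: 15.45
position: [0.5557, 0.2765, 0.1553]
tool_rot: [1.0, 0.004, 0.0, -0.0]
ft_force: [-2.0, -0.1, 2.3]
grip_width: 0.0255
grip_force: 35.0
```

The lid is resting on the board. I let go, retreat straight up, and check.

>>> send_rows(
  deltas="0 0 0 0 0 0 0.45;0 0 0 0 0 0 0.6;0 0 0 0 0 0 0.6;0 0 -10 0 0 0 0.6;0 0 -30 0 0 0 0.6;0 0 -50 0 0 0 0.6;0 0 -50 0 0 0 0.6;-50 0 -10 0 0 0 0.6;-50 0 0 0 0 0 0.6;0 0 0 0 0 0 0.6",
)

```text
time: 16.7
position: [0.4512, 0.2754, 0.3053]
tool_rot: [1.0, 0.005, -0.002, 0.0]
ft_force: [0.9, 0.9, 0.1]
grip_width: 0.0523
grip_force: 0.0
```

Run:
```python
from chk import *
st()
for n in ('wrist','scene'):
    c,P=lidpose(n,.071,(.542,.277),n+'6')
    s=(abs(P[:,2]-.0715)<.006)&(P[:,0]>.38)&(P[:,0]<.7)&(P[:,1]>.1)&(P[:,1]<.46); print('housing',rect(P[s]))
    s=(abs(P[:,2]-.018)<.005)&(P[:,0]>.42)&(P[:,0]<.67)&(P[:,1]>.12)&(P[:,1]<.43); print('board',rect(P[s]))
    s=(P[:,2]>.029)&(P[:,2]<.08)&(P[:,0]>.42)&(P[:,0]<.67)&(P[:,1]>.18)&(P[:,1]<.37); print('lid',rect(P[s]))
c=cam('scene')
s=robot.cut_out('scene','canister')
if s: print(np.round(np.percentile(pts(c,s[0]['region'])[0],[2,98],axis=0),3).tolist())
```

```text
{'time': 16.7, 'q': [0.3363, 0.3827, 1.6563, 0.0004, 1.1061, 1.8974], 'position': [0.4512, 0.2754, 0.3053], 'tool_rot': [1.0, 0.0047, -0.0017, 0.0004], 'ft_force': [0.867, 0.8704, 0.1218], 'grip_width': 0.0523, 'grip_force': 0.0}
wrist tilt deg x,y [-0.   -0.03] rect [5.671e+02 2.771e+02 9.980e+01 1.286e+02 5.000e-01] z 0.0706 12169
housing [5.661e+02 2.770e+02 1.018e+02 1.302e+02 5.000e-01]
board [5.410e+02 2.785e+02 2.161e+02 2.806e+02 5.000e-01]
lid [5.423e+02 2.767e+02 1.494e+02 1.303e+02 5.000e-01]
scene tilt deg x,y [0.13 0.31] rect [567.  273.2 131.  101.3  89.9] z 0.0716 824
housing [608.5 266.3 152.1 187.3  87.1]
board [5.423e+02 2.782e+02 2.212e+02 2.872e+02 5.000e-01]
lid [542.  274.1 151.1 135.2   0.9]
[[0.424, -0.291, 0.01], [0.575, -0.158, 0.106]]
```

View pics/scene6.png

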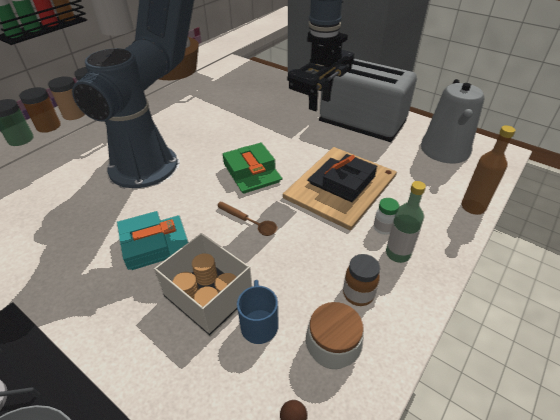

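The lid lies flat at (342,178), within about 2 mm of the board's middle. The gripper is clear above it, and the canister and everything else stand where they were.

```bash
python3 -c "
from rig import robot
print(robot.hand_in())"
```

```text
the job is handed in; nothing more can be done
None
```

I opened the canister and handed the job in: the lid lies flat, right way up, within about 2 mm of the middle of the board, with the canister and other things left standing where they were.

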